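# Load the harness board with connector housings in mirror order

### The job

The kit rack holds four connector housings in the order for the left-hand harness, but this board builds the right-hand one, its mirror image. Work along the rack from the end nearest the robot and move the housings one at a time into the holders in reverse order, filling the board from its far end: the nearest housing goes into the farthest holder, the next into the third, the next into the second, the farthest housing into the nearest holder. Leave each standing upright between the cheeks, flat on the seat, centred and square.

Things in the scene. Friction and masses are not known exactly. Their poses are not given: they have to be found in the camera images.
- housing_6way: loose upright connector housing, white nylon block 30 mm long (y axis), 26 thick (x), 42 tall, with 2 x 3 dark cavities in its top and a latch on one broad side; known by its length. Origin: centre of its underside, z up. Starts in any rack slot, length across the row. Grip from above on its two narrow ends (fingers close along its y). 16 to 46 g.
- housing_8way: loose upright connector housing, white nylon block 40 mm long (y axis), 26 thick (x), 42 tall, with 2 x 4 dark cavities in its top and a latch on one broad side; known by its length. Origin: centre of its underside, z up. Starts in any rack slot, length across the row. Grip from above on its two narrow ends (fingers close along its y). 16 to 46 g.
- housing_10way: loose upright connector housing, white nylon block 50 mm long (y axis), 26 thick (x), 42 tall, with 2 x 5 dark cavities in its top and a latch on one broad side; known by its length. Origin: centre of its underside, z up. Starts in any rack slot, length across the row. Grip from above on its two narrow ends (fingers close along its y). 16 to 46 g.
- housing_12way: loose upright connector housing, white nylon block 60 mm long (y axis), 26 thick (x), 42 tall, with 2 x 6 dark cavities in its top and a latch on one broad side; known by its length. Origin: centre of its underside, z up. Starts in any rack slot, length across the row. Grip from above on its two narrow ends (fingers close along its y). 16 to 46 g.
- rack: fixed steel kit rack, 236 mm long (x axis, away from the robot within 0.3 rad), 86 wide, a grey handle at each end; left or right of the robot. Origin: centre of underside, on the bench. Four slots at x = -81, -27, 27, 81 mm, seats 20 mm above the bench, parted by steel fins 3 mm thick, 50 long across the row, tops 48 above the bench.
- holder_1: nearest to the robot of 4 alike fixed fork holders in a row (x axis; about 68 mm apart, turned up to 0.42 rad) on a plywood board across from the rack. Origin: centre of its foot, on the board, 12 mm above the bench. Seat 20 mm above origin, 50 (x) by 36 (y). Cheeks at +x and -x, 20 long, 45 high: gap 36, flared to 42; open at +y, -y. A housing's length lies along its y.
- holder_2: second from the robot of 4 alike fixed fork holders in a row (x axis; about 68 mm apart, turned up to 0.42 rad) on a plywood board across from the rack. Origin: centre of its foot, on the board, 12 mm above the bench. Seat 20 mm above origin, 50 (x) by 36 (y). Cheeks at +x and -x, 20 long, 45 high: gap 36, flared to 42; open at +y, -y. A housing's length lies along its y.
- holder_3: third from the robot of 4 alike fixed fork holders in a row (x axis; about 68 mm apart, turned up to 0.42 rad) on a plywood board across from the rack. Origin: centre of its foot, on the board, 12 mm above the bench. Seat 20 mm above origin, 50 (x) by 36 (y). Cheeks at +x and -x, 20 long, 45 high: gap 36, flared to 42; open at +y, -y. A housing's length lies along its y.
- holder_4: farthest from the robot of 4 alike fixed fork holders in a row (x axis; about 68 mm apart, turned up to 0.42 rad) on a plywood board across from the rack. Origin: centre of its foot, on the board, 12 mm above the bench. Seat 20 mm above origin, 50 (x) by 36 (y). Cheeks at +x and -x, 20 long, 45 high: gap 36, flared to 42; open at +y, -y. A housing's length lies along its y.
Mind the look-alikes: they are no part of the job. What is shaped like the housing_10way but brown is not meant.

How it is judged:
On the way, in this order (a step that is already met when the one before it is completed fails the run):
1. the housing nearest the robot stands in the farthest holder, the other three still in their rack slots ((distance between housing_6way and holder_4 below 0.0245 m or (distance between housing_6way and rack below 0.1 m and x of housing_6way in the frame of rack above -0.054 m)) and (distance between housing_8way and holder_4 below 0.0245 m or (distance between housing_8way and rack below 0.1 m and x of housing_8way in the frame of rack above -0.054 m)) and (distance between housing_10way and holder_4 below 0.0245 m or (distance between housing_10way and rack below 0.1 m and x of housing_10way in the frame of rack above -0.054 m)) and (distance between housing_12way and holder_4 below 0.0245 m or (distance between housing_12way and rack below 0.1 m and x of housing_12way in the frame of rack above -0.054 m))), for 0.2 s.
2. the second housing stands in holder_3, the first still in holder_4, the last two in their slots ((distance between housing_6way and holder_4 below 0.0245 m or distance between housing_6way and holder_3 below 0.0245 m or (distance between housing_6way and rack below 0.1 m and x of housing_6way in the frame of rack above 0 m)) and (distance between housing_8way and holder_4 below 0.0245 m or distance between housing_8way and holder_3 below 0.0245 m or (distance between housing_8way and rack below 0.1 m and x of housing_8way in the frame of rack above 0 m)) and (distance between housing_10way and holder_4 below 0.0245 m or distance between housing_10way and holder_3 below 0.0245 m or (distance between housing_10way and rack below 0.1 m and x of housing_10way in the frame of rack above 0 m)) and (distance between housing_12way and holder_4 below 0.0245 m or distance between housing_12way and holder_3 below 0.0245 m or (distance between housing_12way and rack below 0.1 m and x of housing_12way in the frame of rack above 0 m))), for 0.2 s.
3. the third housing stands in holder_2, the first two still in place, the last one in its slot ((distance between housing_6way and holder_4 below 0.0245 m or distance between housing_6way and holder_3 below 0.0245 m or distance between housing_6way and holder_2 below 0.0245 m or (distance between housing_6way and rack below 0.1 m and x of housing_6way in the frame of rack above 0.054 m)) and (distance between housing_8way and holder_4 below 0.0245 m or distance between housing_8way and holder_3 below 0.0245 m or distance between housing_8way and holder_2 below 0.0245 m or (distance between housing_8way and rack below 0.1 m and x of housing_8way in the frame of rack above 0.054 m)) and (distance between housing_10way and holder_4 below 0.0245 m or distance between housing_10way and holder_3 below 0.0245 m or distance between housing_10way and holder_2 below 0.0245 m or (distance between housing_10way and rack below 0.1 m and x of housing_10way in the frame of rack above 0.054 m)) and (distance between housing_12way and holder_4 below 0.0245 m or distance between housing_12way and holder_3 below 0.0245 m or distance between housing_12way and holder_2 below 0.0245 m or (distance between housing_12way and rack below 0.1 m and x of housing_12way in the frame of rack above 0.054 m))), for 0.2 s.
4. the fourth housing stands in holder_1, all the others still in place ((distance between housing_6way and holder_4 below 0.0245 m or distance between housing_6way and holder_3 below 0.0245 m or distance between housing_6way and holder_2 below 0.0245 m or distance between housing_6way and holder_1 below 0.0245 m) and (distance between housing_8way and holder_4 below 0.0245 m or distance between housing_8way and holder_3 below 0.0245 m or distance between housing_8way and holder_2 below 0.0245 m or distance between housing_8way and holder_1 below 0.0245 m) and (distance between housing_10way and holder_4 below 0.0245 m or distance between housing_10way and holder_3 below 0.0245 m or distance between housing_10way and holder_2 below 0.0245 m or distance between housing_10way and holder_1 below 0.0245 m) and (distance between housing_12way and holder_4 below 0.0245 m or distance between housing_12way and holder_3 below 0.0245 m or distance between housing_12way and holder_2 below 0.0245 m or distance between housing_12way and holder_1 below 0.0245 m)), for 0.2 s.
At the end, for the whole second after the job is handed in: Each of the four holders has one housing, in the reverse of the rack's order, on the seat with its centre within about 14 mm of the holder's centre, upright within 0.12 rad, square to the holder within 0.26 rad, released and at rest (((distance between housing_6way and holder_1 below 0.0245 m and angle between the y axis of housing_6way and the y axis of holder_1, either way round below 0.26 rad) or (distance between housing_6way and holder_2 below 0.0245 m and angle between the y axis of housing_6way and the y axis of holder_2, either way round below 0.26 rad) or (distance between housing_6way and holder_3 below 0.0245 m and angle between the y axis of housing_6way and the y axis of holder_3, either way round below 0.26 rad) or (distance between housing_6way and holder_4 below 0.0245 m and angle between the y axis of housing_6way and the y axis of holder_4, either way round below 0.26 rad)) and ((distance between housing_8way and holder_1 below 0.0245 m and angle between the y axis of housing_8way and the y axis of holder_1, either way round below 0.26 rad) or (distance between housing_8way and holder_2 below 0.0245 m and angle between the y axis of housing_8way and the y axis of holder_2, either way round below 0.26 rad) or (distance between housing_8way and holder_3 below 0.0245 m and angle between the y axis of housing_8way and the y axis of holder_3, either way round below 0.26 rad) or (distance between housing_8way and holder_4 below 0.0245 m and angle between the y axis of housing_8way and the y axis of holder_4, either way round below 0.26 rad)) and ((distance between housing_10way and holder_1 below 0.0245 m and angle between the y axis of housing_10way and the y axis of holder_1, either way round below 0.26 rad) or (distance between housing_10way and holder_2 below 0.0245 m and angle between the y axis of housing_10way and the y axis of holder_2, either way round below 0.26 rad) or (distance between housing_10way and holder_3 below 0.0245 m and angle between the y axis of housing_10way and the y axis of holder_3, either way round below 0.26 rad) or (distance between housing_10way and holder_4 below 0.0245 m and angle between the y axis of housing_10way and the y axis of holder_4, either way round below 0.26 rad)) and ((distance between housing_12way and holder_1 below 0.0245 m and angle between the y axis of housing_12way and the y axis of holder_1, either way round below 0.26 rad) or (distance between housing_12way and holder_2 below 0.0245 m and angle between the y axis of housing_12way and the y axis of holder_2, either way round below 0.26 rad) or (distance between housing_12way and holder_3 below 0.0245 m and angle between the y axis of housing_12way and the y axis of holder_3, either way round below 0.26 rad) or (distance between housing_12way and holder_4 below 0.0245 m and angle between the y axis of housing_12way and the y axis of holder_4, either way round below 0.26 rad)) and angle between each of housing_6way, housing_8way, housing_10way, housing_12way's own z axis and vertical below 0.12 rad and linear speed of each of housing_6way, housing_8way, housing_10way, housing_12way below 0.02 m/s and angular speed of each of housing_6way, housing_8way, housing_10way, housing_12way below 0.2 rad/s); the robot touches nothing.
It also fails if it takes over 120 s, if anything falls off the work surface, if the arm or the gripper's body presses on something with over 40 N, if the wrist force passes 120 N, or if a joint passes its speed limit or range.

### The arm

A 7-joint arm with a two-finger parallel gripper is mounted at the origin on the work surface. World frame = base frame: x ahead of the robot, y to its left, z up, the work surface at z = 0. Lengths are in m, angles in rad, forces in N, time in s.
With the tool pointing down it reaches from about 0.4 to 0.875 m from the base axis. Payload 19.3 kg.
Tool frame: the origin (TCP) lies at the very end of the fingers, on their centre line; the grasp point (between the pads) lies 19 mm behind it; z points along the fingers, y is the line along which they close (so a half turn about z gives the same grasp; the last joint's range is limited). The gripper opens to 85 mm and grips with 20 to 120 N. Pads are 22 mm wide; open, the fingers measure 114 mm over their backs; the gripper's body (76 mm by 85 mm) begins 54 mm behind the grasp point. The pads swing forward as they close: fully open they stand 13 mm farther back than shut.
Start: joints at [1.114, 0.521, -0.036, 1.599, 0.021, 1.021, -0.113], TCP at [0.236, -0.579, 0.231] pointing down, gripper open.
Joint ranges: [-2.91, 2.91], [-0.3, 2.13], [-1.5, 1.42], [0.17, 2.43], [-1.26, 4.41], [0.16, 1.93], [-2.52, 2.52]. Speed limits (rad/s): [1.89, 1.89, 2.39, 2.39, 3.01, 3.01, 3.01].

### API

Orientations are given as [roll, pitch, yaw] about the fixed x, y, z axes, in that order (R = Rz(yaw) Ry(pitch) Rx(roll)).
In Python, from workcell import bot gives the robot as it stands.
- The arm moves only by the tool carry_out, never from a script. Its argument "rows" is a list that holds one entry, the list of rows, each a list of 4 numbers: the shift along the tool's x, y, z in m, then the turn about the tool's z in degrees. In form: [[[x, y, z, twist], ...]]. A call has 1 to 12 rows; each row is the pose to reach, as a shift and turn from the pose commanded when the call began, along the tool's axes at that moment; what a row does not reach only later rows make up. A row lasts 1/12 s, in which the tool goes at most 41.7 mm and 7.16 degrees, less where a joint would pass 70% of its speed; a pose out of reach is approached as far as the arm can. A call with a gripper value outside its range is refused whole. "grip" is the finger opening in m, from 0 to 0.0854, set as the call begins (left out, the last holds). The fingers move at their own pace and stop on an object; "grip_force" is the grip in N (left out, the last holds). Time passes only in rows, so rows that repeat a pose let the fingers close. It gives the time, the measured TCP pose, the force, the opening and the grip force at its end, in the units of the state.
- bot.observe(): the state, without advancing time (a new reading comes with each control period).
- bot.grab_frame(name): name is "scene" or "top"; returns a dict with "pixels" (480x640x3 uint8, red, green, blue), "K" (3x3 intrinsics, pixels), "k1" (the pictures are not rectified: a ray, as slopes to the right and down, at radius r is drawn at 1 + k1 r^2 times it, then the intrinsics apply), "pose" (4x4, takes a point from camera to world coordinates). Camera axes: x right, y down, z forward; pixel columns grow to the right and rows downward; lengths in m; the calibration is good to about 2 mm. A picture is of the moment at which its call begins. There is no depth.
- bot.job_done(): hands the job in; it is judged then, once.
Trained networks look in a picture, given as the dict that the camera call returned (one of the last four; its "shot" number tells which), for a name from the list of things; names that differ only in an ending like _2 or _b are one class to them, and where a whole thing is asked for, a point or a joint stands for the part that bears it (a point fixed in the world has none). Each returns a list of dicts, best first, with "conf" (0 to 1); they miss things now and then, are a little off and sometimes report something else, mostly with a low value. They report only what shows in the picture. A call takes as long as a camera call. They do not tell look-alikes from the thing itself.
- bot.look_for(picture, label): "position" ([column, row] in pixels, amid what is visible of it).
- bot.regions_of(picture, label): "region" (480x640 bool, what is visible of it) and "position" ([column, row] in pixels, amid what is visible of it).
- bot.spot_point(picture, label): "position" ([column, row] in pixels: a listed point, or the origin of a listed thing).
The state is a dict: "clock": time; "qpos": joint angles; "qd": joint speeds; "joint_efforts": joint torques, N m; "position": TCP position; "tool_rot": TCP orientation; "force": force on the tool from outside, world axes, zero at the start; "moment": the same for the moment, N m; "grip_width": finger opening in m; "finger_force": force on a finger pad.
Only numpy, scipy, OpenCV 4.12 (cv2) and the standard library are available. Lean on these libraries where they do the work, as an engineer would, in place of code of your own. Each camera call takes 0.05 s, during which the arm holds its last target. There are 200 camera calls.

## Working session

There is one attempt and no reset: what is moved stays moved. The work goes in short steps, Python scripts to look and compute and a tool call to move; the robot and the scene stay as the last step left them, time stands still between calls to the robot, and variables do not carry over. Pictures are saved under pics/ and viewed, at most 14 in all, crops included, and the job is handed in when it is done.

Besides the shell and the picture viewer there is one more tool, called by a JSON object that holds its "method" and its "body", one argument or row to a line. carry_out: Moves the arm, as the interface text tells. Its arguments: {"type":"object","properties":{"rows":{"type":"array","items":{"type":"array","items":{"type":"array","items":{"type":"number"}}}},"grip":{"type":"number"},"grip_force":{"type":"number"}},"required":["rows"]}

```bash
mkdir -p pics; ls; python3 - <<'E'
from workcell import bot
import cv2,pickle
s=bot.observe();print({k:s[k] for k in('clock','position','tool_rot','qpos','grip_width')})
for n in('top','scene'):
    f=bot.grab_frame(n);cv2.imwrite(f'pics/{n}0.png',f['pixels'][:,:,::-1]);pickle.dump(f,open(n+'0.pkl','wb'))
    print(n,f['K'].tolist(),f['k1'],f['pose'].round(3).tolist())
    for l in('housing_6way','housing_8way','housing_10way','housing_12way','rack','holder_1'):
        print(l,[( [round(float(v)) for v in d['position']],round(d['conf'],2)) for d in bot.spot_point(f,l)])
E
```

```text
pics
{'clock': 0.0, 'position': array([ 0.23561645, -0.57852636,  0.23075019]), 'tool_rot': array([-3.14048633e+00,  5.46440561e-05,  3.86749468e-01]), 'qpos': array([ 1.1137991 ,  0.52198256, -0.03633717,  1.59999411,  0.02117664,
        1.02110756, -0.11283382]), 'grip_width': 0.08508568760806864}
top [[460.88565019901466, 0.0, 321.4038887055672], [0.0, 460.88565019901466, 244.67231275439502], [0.0, 0.0, 1.0]] -0.054792653155989704 [[-0.011, -0.99, 0.144, 0.394], [-1.0, 0.01, -0.008, 0.048], [0.007, -0.144, -0.99, 0.787], [0.0, 0.0, 0.0, 1.0]]
housing_6way [([227, 218], 0.78)]
housing_8way [([227, 252], 0.56)]
housing_10way [([142, 314], 0.94), ([276, 348], 0.86), ([211, 360], 0.82), ([218, 277], 0.66)]
housing_12way []
rack [([230, 235], 0.65)]
holder_1 [([463, 255], 0.95), ([431, 180], 0.94), ([468, 289], 0.8), ([450, 212], 0.8), ([239, 188], 0.73)]
scene [[466.34903516296265, 0.0, 317.4663778185504], [0.0, 466.34903516296265, 238.56472789370272], [0.0, 0.0, 1.0]] -0.10121088802423 [[0.126, 0.736, -0.665, 1.074], [0.992, -0.106, 0.071, -0.003], [-0.019, -0.669, -0.743, 0.696], [0.0, 0.0, 0.0, 1.0]]
housing_6way [([395, 262], 0.89)]
housing_8way [([394, 244], 0.9)]
housing_10way [([382, 189], 0.74), ([391, 224], 0.68), ([446, 206], 0.55)]
housing_12way [([392, 287], 0.86)]
rack [([395, 262], 0.65)]
holder_1 [([182, 271], 0.87), ([181, 241], 0.86), ([190, 296], 0.71), ([206, 324], 0.67)]
```

View pics/top0.png

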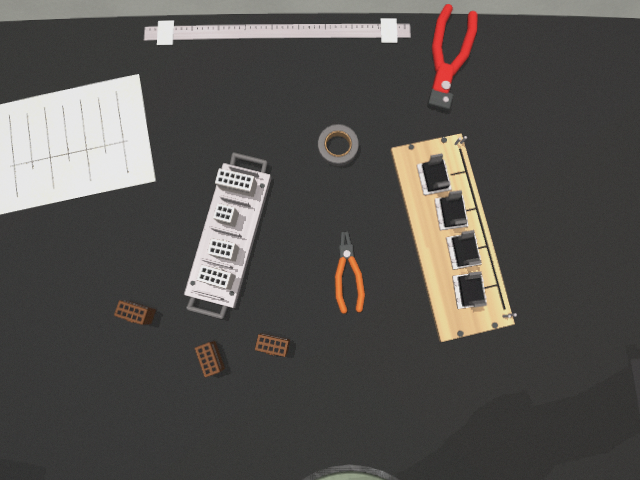

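View pics/scene0.png

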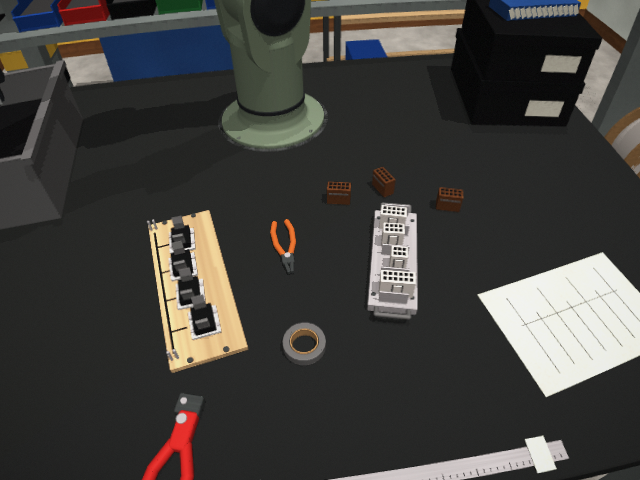

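The top view shows the rack on the left, holding 10way (213,277), 8way (222,250), 6way (225,213) and 12way (236,180) from near to far. The brown look-alikes are at (132,313), (276,345) and (207,360). The board's holders run from the near one at (470,290) to the far one at (434,175). I'll check this in a close crop.

```bash
python3 - <<'E'
import cv2,numpy as np
a=cv2.imread('pics/top0.png');b=cv2.imread('pics/scene0.png')
z=lambda i,x0,y0,w,h,s:cv2.resize(i[y0:y0+h,x0:x0+w],None,fx=s,fy=s,interpolation=cv2.INTER_CUBIC)
cv2.imwrite('pics/c1.png',np.hstack([z(a,175,150,100,150,4),z(a,410,150,100,150,4)]))
cv2.imwrite('pics/c2.png',np.hstack([z(b,355,195,80,120,5),z(b,150,215,80,120,5)]))
E
```

```text
(no output)
```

View pics/c1.png

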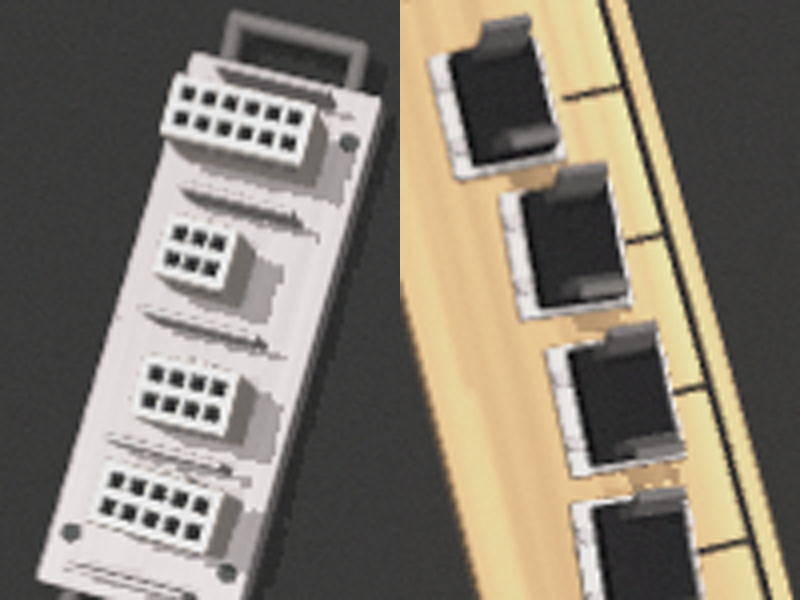

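View pics/c2.png

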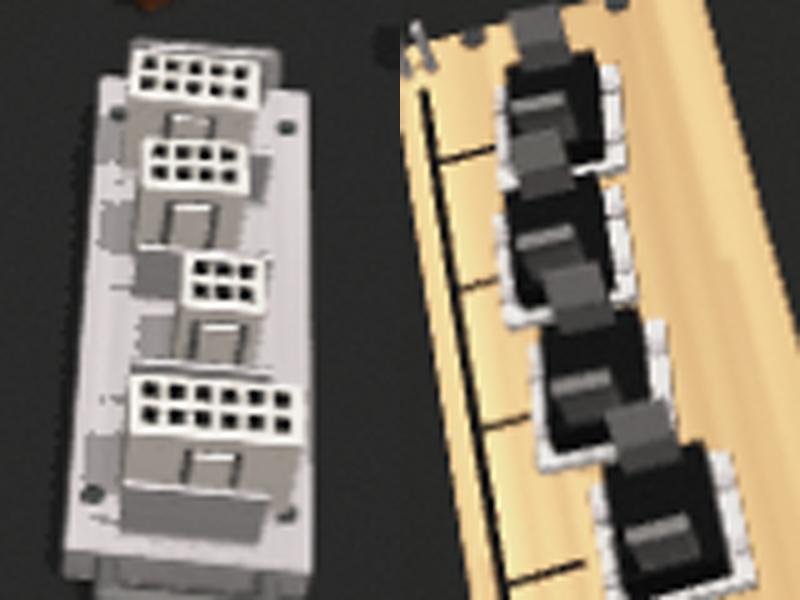

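```bash
cat > h.py <<'E'
import numpy as np,cv2,pickle
from scipy.optimize import minimize
def proj(f,P):
    M=np.linalg.inv(f['pose']);p=np.atleast_2d(P)@M[:3,:3].T+M[:3,3]
    s=p[:,:2]/p[:,2:];s=s*(1+f['k1']*(s**2).sum(1,keepdims=True))
    return s*[f['K'][0,0],f['K'][1,1]]+f['K'][:2,2]
def back(f,uv,z):
    d=(np.atleast_2d(uv)-f['K'][:2,2])/[f['K'][0,0],f['K'][1,1]];s=d.copy()
    for _ in range(20): s=d/(1+f['k1']*(s**2).sum(1,keepdims=True))
    r=np.c_[s,np.ones(len(s))]@f['pose'][:3,:3].T;o=f['pose'][:3,3]
    return o+r*((z-o[2])/r[:,2:])
def tops(f,z,uvs,thr=232):
    """bright top faces at height z nearest to given pixels -> (centre,size,yaw of long side)"""
    m=(f['pixels'].min(2)>thr).astype(np.uint8);S=4
    g=cv2.resize(f['pixels'].min(2),None,fx=S,fy=S,interpolation=cv2.INTER_LINEAR)
    m=(g>thr).astype(np.uint8);m=cv2.morphologyEx(m,cv2.MORPH_OPEN,np.ones((4,4)))
    out=[]
    for u,v in uvs:
        w=np.zeros_like(m);a,b=int(S*u),int(S*v);w[b-70:b+70,a-90:a+90]=1
        c=cv2.morphologyEx(m*w,cv2.MORPH_CLOSE,np.ones((17,17)))
        n,l,st,ce=cv2.connectedComponentsWithStats(c)
        i=min(range(1,n),key=lambda i:np.hypot(*(ce[i]-[a,b]))-(st[i,4]>2000)*1000)
        k=np.argwhere(l==i)[:,::-1];p=back(f,(k+.5)/S-.5,z)[:,:2]
        (cx,cy),(w1,h1),an=cv2.minAreaRect((p*1000).astype(np.float32))
        if w1<h1: w1,h1,an=h1,w1,an+90
        out.append((round(cx,1),round(cy,1),round(w1,1),round(h1,1),round((an+90)%180-90,1)))
    return out
def box(x0,x1,y0,y1,z0,z1): return np.array([[x,y,z] for x in(x0,x1) for y in(y0,y1) for z in(z0,z1)])
E
cat > a.py <<'E'
from h import *
F={n:pickle.load(open(n+'0.pkl','rb')) for n in('top','scene')}
print('top',*tops(F['top'],.062,[(214,276),(223,249),(225,214),(236,181)]),sep='\n')
print('scene',*tops(F['scene'],.062,[(394,210),(394,228),(400,251),(398,277)]),sep='\n')
S=4
D={}
for n,f in F.items():
    g=cv2.resize(f['pixels'],None,fx=S,fy=S,interpolation=cv2.INTER_LINEAR)
    D[n]=((g.max(2)<135)&(g.max(2).astype(int)-g.min(2)<30)).astype(np.uint8)
def model(f,q,h):
    x,y,a=q[0]/1e3,q[1]/1e3,q[2]/30;R=np.array([[np.cos(a),-np.sin(a),0],[np.sin(a),np.cos(a),0],[0,0,1]])
    im=np.zeros((480*S,640*S),np.uint8)
    for b in (box(-.025,.025,-.018,.018,.032,.032),box(.018,.022,-.01,.01,.03,h),box(-.022,-.018,-.01,.01,.03,h)):
        p=((proj(f,b@R.T+[x,y,0])+.5)*S-.5)
        hu=cv2.convexHull((p*16).astype(np.float32)).round().astype(np.int32)
        cv2.fillPoly(im,[hu],1,shift=4)
    return im
uv=[(470,290),(464,251),(452,211),(434,175)]
for i,c in enumerate(uv):
    c0=back(F['top'],[c],.032)[0]
    for h in(.057,.077):
      for ns in(['top'],['scene'],['top','scene']):
        def cost(q):
            t=0
            for n in ns:
                f=F[n];u,v=(proj(f,[[c0[0],c0[1],.04]])[0]*S).astype(int)
                W=(slice(v-100,v+100),slice(u-90,u+90))
                m=model(f,q,h)[W];d=D[n][W].copy()
                # ignore other things: only near the model
                near=cv2.dilate(m,np.ones((13,13)));t+=((m!=d)&(near>0)).sum()/m.sum()
            return t
        b=min((minimize(cost,[c0[0]*1e3,c0[1]*1e3,a],method='Nelder-Mead',options=dict(initial_simplex=np.array([[c0[0]*1e3,c0[1]*1e3,a]]*4)+np.array([[0]*3,[8,0,0],[0,8,0],[0,0,5]]))) for a in(3,9)),key=lambda r:r.fun)
        print(i+1,h,ns,b.x[:2].round(1),'yaw',round(np.degrees(b.x[2]/30),1),round(b.fun,3))
E
python3 a.py
```

```text
Traceback (most recent call last):
  File "a.py", line 3, in <module>
    print('top',*tops(F['top'],.062,[(214,276),(223,249),(225,214),(236,181)]),sep='\n')
                 ~~~~^^^^^^^^^^^^^^^^^^^^^^^^^^^^^^^^^^^^^^^^^^^^^^^^^^^^^^^^^
  File "h.py", line 22, in tops
    i=min(range(1,n),key=lambda i:np.hypot(*(ce[i]-[a,b]))-(st[i,4]>2000)*1000)
ValueError: min() iterable argument is empty
```

```bash
python3 - <<'E'
from h import *
for n,r in(('top',(214,276)),('scene',(394,210))):
    f=pickle.load(open(n+'0.pkl','rb'));u,v=r
    p=f['pixels'].min(2);print(p[v-6:v+10:1,u-16:u+22:2]);
    print(f['pixels'][v-8,u-13:u-3])
E
```

```text
[[220 231 136  47 210  78  82 220 228 233 231 226 138 154 210 221 219 218
  217]
 [217 232 120  52 224  70  47 225  94 183 233 232 229 189 141 206 209 220
  222]
 [216 233 230 185 197  49  48 213  49 101 184 192 232 231 229 201 176 207
  208]
 [224 233 233 231 232 132  85 165  51 164 151  79 191 234 232 231 218 178
  207]
 [227 199 178 233 233 231 229 159  51 120 112  49 220 126 194 230 180 115
  178]
 [224 171  65 166 216 232 233 230 207 219  70  53 223  65  79 230 148 102
  112]
 [230 132  53 210  90 142 227 232 232 231 126  62 229  52  48 229 125 102
  100]
 [232  80  48 222  72  59 226 178 232 233 230 202 211  52  91 233 110 103
  102]
 [233 166  75 199  50  49 211  70 143 233 233 232 231 193 128 233 107 101
  112]
 [233 232 231 191  51  88 166  49  82 162 119 228 232 231 229 225 103 101
  128]
 [194 231 233 232 213 173 152  50 172 117  54 220 195 229 232 203 103 105
  135]
 [223 155 206 232 232 231 213  70 216 112  49 222  81 111 227 158 103 103
  156]
 [223 221 209 138 220 233 232 230 226  91  50 227  51  54 229 136 103 104
  164]
 [224 222 224 224 165 169 230 233 233 203 106 2
[... 1065 characters left out ...]
  40
   41]
 [211 184 235 229 234 204 200 161 108 213  21 178  20 158 204 166 208 184
  154]
 [211 160 180 210 234 236 234 232 230 234 172 224 104 183 209 173 208 210
  207]
 [210 155 141 144 156 152 160 196 216 235 234 235 230 233 209 193 204 211
  213]
 [124 139 137 138 139 139 140 140 152 158 159 166 198 228 219 208 206 211
  212]
 [ 77 113 133 139 133 103 117 121 139 138 138 139 148 155 190 210 206 212
  214]
 [ 50 109 138 136 137  67 233 194 140 112 123 139 139 134 180 209 206 212
  213]
 [114 131 138 139 137  63 157 143 161 158 114 138 133 139 197 210 174 108
  188]]
[[47 48 46]
 [75 74 72]
 [84 82 81]
 [69 68 67]
 [64 63 62]
 [52 53 51]
 [50 50 50]
 [49 49 48]
 [43 44 43]
 [42 43 41]]
```

```bash
python3 - <<'E'
s=open('h.py').read();i=s.index('def tops');j=s.index('def box')
s=s[:i]+'''def tops(f,z,uvs,thr=130):
    """cavity grids at height z near the pixels -> n, centre mm, pitch along, yaw of length (deg), rms mm"""
    S=6;g=cv2.resize(f['pixels'].max(2),None,fx=S,fy=S,interpolation=cv2.INTER_LINEAR)
    n,l,st,ce=cv2.connectedComponentsWithStats((g<thr).astype(np.uint8),connectivity=4)
    ok=(st[:,4]>60)&(st[:,4]<1000)&(st[:,2]<42)&(st[:,3]<42);c=back(f,(ce[ok]+.5)/S-.5,z)[:,:2]*1e3
    out=[]
    for (u,v),N in uvs:
        q=back(f,[(u,v)],z)[0,:2]*1e3
        k=c[np.hypot(*(c-q).T)<34];best=None
        # grid fit over centre, yaw, pitches
        gi=np.array([(a-.5,b-(N-1)/2) for a in(0,1) for b in range(N)])
        def M(p):
            a=np.radians(p[2]);ex=np.array([np.cos(a),np.sin(a)]);ey=np.array([-np.sin(a),np.cos(a)])
            return p[:2]+gi[:,:1]*p[3]*ex+gi[:,1:]*p[4]*ey
        def cost(p):
            d=np.hypot(*(M(p)[:,None]-k[None]).transpose(2,0,1)).min(1);return np.minimum(d,4).__pow__(2).sum()
        for a in(-25,-15,-5,5,15):
            r=minimize(cost,[*q,a,9.5,9.5],method='Nelder-Mead',options=dict(maxiter=3000,initial_simplex=np.array([[*q,a,9.5,9.5]]*6)+np.vstack([np.zeros(5),np.diag([4,4,5,.6,.6])])))
            if best is None or r.fun<best.fun: best=r
        out.append((N,len(k),*best.x.round(1),round((best.fun/len(gi))**.5,2)))
    return out
'''+s[j:]
open('h.py','w').write(s)
s=open('a.py').read().split('\n')
s[2]="print('top',*tops(F['top'],.062,[((214,276),5),((223,249),4),((225,214),3),((236,181),6)]),sep='\\n')"
s[3]="print('scene',*tops(F['scene'],.062,[((394,210),5),((394,228),4),((400,251),3),((398,277),6)]),sep='\\n')"
open('a.py','w').write('\n'.join(s))
E
python3 a.py
```

```text
top
(5, 12, np.float64(450.7), np.float64(212.8), np.float64(-17.0), np.float64(10.8), np.float64(8.8), np.float64(0.1))
(4, 10, np.float64(495.2), np.float64(202.1), np.float64(-13.2), np.float64(10.7), np.float64(8.5), np.float64(0.07))
(3, 6, np.float64(553.3), np.float64(198.8), np.float64(-15.4), np.float64(10.8), np.float64(7.9), np.float64(0.07))
(6, 12, np.float64(608.3), np.float64(182.6), np.float64(-13.9), np.float64(10.8), np.float64(9.0), np.float64(0.12))
scene
(5, 12, np.float64(453.9), np.float64(212.1), np.float64(-16.9), np.float64(10.9), np.float64(8.8), np.float64(0.12))
(4, 10, np.float64(503.6), np.float64(200.3), np.float64(-12.8), np.float64(-0.0), np.float64(8.5), np.float64(0.07))
(3, 7, np.float64(556.2), np.float64(198.3), np.float64(-14.4), np.float64(10.9), np.float64(7.9), np.float64(0.17))
(6, 12, np.float64(611.1), np.float64(182.2), np.float64(-13.8), np.float64(10.7), np.float64(9.0), np.float64(0.18))
1 0.057 ['top'] [ 425.7 -203.8] yaw 4.0 0.116
1 0.057 ['scene'] [ 441.7 -203.5] yaw 6.5 0.172
1 0.057 ['top', 'scene'] [ 427.8 -205. ] yaw 7.3 0.366

[... 346 characters left out ...]
 0.077 ['scene'] [ 507.9 -197. ] yaw 6.6 0.183
2 0.077 ['top', 'scene'] [ 493.6 -199.1] yaw 8.9 0.382
3 0.057 ['top'] [ 558.5 -179.7] yaw 7.4 0.103
3 0.057 ['scene'] [ 573.1 -180.2] yaw 6.1 0.175
3 0.057 ['top', 'scene'] [ 558.7 -181.6] yaw 5.2 0.34
3 0.077 ['top'] [ 558.9 -179.5] yaw 7.0 0.098
3 0.077 ['scene'] [ 573.2 -180.2] yaw 5.1 0.192
3 0.077 ['top', 'scene'] [ 558.8 -180.7] yaw 3.6 0.357
4 0.057 ['top'] [ 620.6 -153.4] yaw 9.1 0.098
4 0.057 ['scene'] [ 635.  -153.4] yaw 10.6 0.107
4 0.057 ['top', 'scene'] [ 626.7 -154.7] yaw 10.7 0.354
4 0.077 ['top'] [ 620.7 -152.9] yaw 9.3 0.092
4 0.077 ['scene'] [ 635.  -153.4] yaw 10.5 0.113
4 0.077 ['top', 'scene'] [ 622.1 -155.5] yaw 13.7 0.398
```

```bash
python3 - <<'E'
from h import *
out=[]
for n in('top','scene'):
    f=pickle.load(open(n+'0.pkl','rb'))
    for (x,y,a) in((.6235,-.1535,.165),(.4975,-.199,.16)):
        R=np.array([[np.cos(a),-np.sin(a),0],[np.sin(a),np.cos(a),0],[0,0,1]])
        T=lambda P:np.array(P)@R.T+[x,y,0]
        u,v=proj(f,[[x,y,.03]])[0].astype(int)-[22,20];S=9
        c=cv2.resize(f['pixels'][v:v+36,u:u+44,::-1],None,fx=S,fy=S,interpolation=cv2.INTER_LINEAR)
        for (q,col) in(([(-.025,-.018,.032),(.025,-.018,.032),(.025,.018,.032),(-.025,.018,.032)],(0,255,0)),
                       ([(-.025,-.018,.012),(.025,-.018,.012),(.025,.018,.012),(-.025,.018,.012)],(255,255,0)),
                       ([(.018,-.01,.032),(.018,.01,.032),(.021,.01,.057),(.021,-.01,.057)],(0,0,255)),
                       ([(-.018,-.01,.032),(-.018,.01,.032),(-.021,.01,.057),(-.021,-.01,.057)],(255,0,255))):
            p=((proj(f,T(q))-[u,v]+.5)*S-.5).round().astype(int);cv2.polylines(c,[p],True,col,1)
        out.append(c)
cv2.imwrite('pics/ov.png',np.vstack([np.hstack(out[:2]),np.hstack(out[2:])])[:, :800])
E
```

```text
(no output)
```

View pics/ov.png

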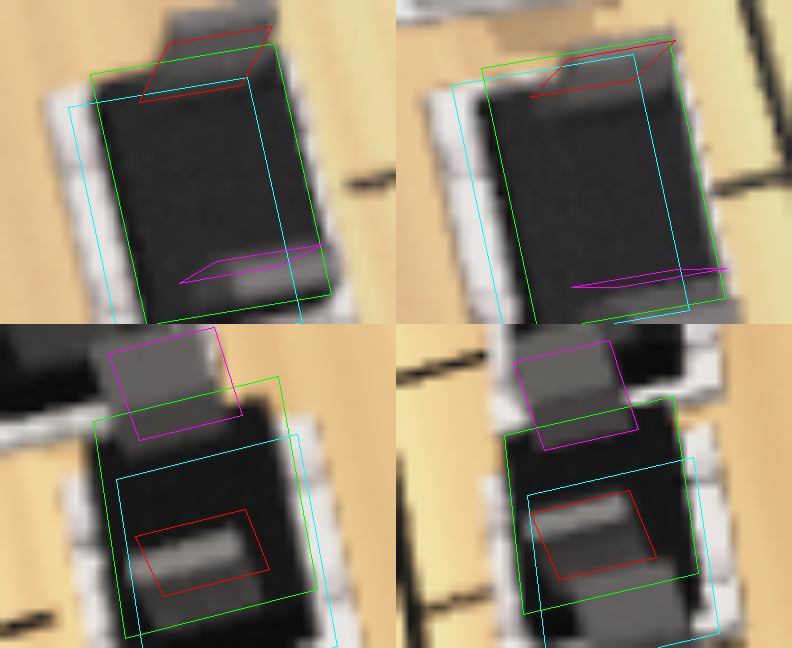

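```bash
cat > b.py <<'E'
from h import *
F={n:pickle.load(open(n+'0.pkl','rb')) for n in('top','scene')}
S=4;D={}
for n,f in F.items():
    g=cv2.resize(f['pixels'],None,fx=S,fy=S,interpolation=cv2.INTER_LINEAR)
    D[n]=((g.max(2)<135)&(g.max(2).astype(int)-g.min(2)<30)).astype(np.uint8)
def ck(s,h): return np.array([[s*x,y,z] for x,z in((.018,.03),(.022,.03),(.0185,h-.008),(.0225,h-.008),(.021,h),(.025,h)) for y in(-.01,.01)])
def model(f,q,h,zb,off):
    x,y,a=q[0]/1e3+off,q[1]/1e3,q[2]/30;R=np.array([[np.cos(a),-np.sin(a),0],[np.sin(a),np.cos(a),0],[0,0,1]])
    im=np.zeros((480*S,640*S),np.uint8)
    for b in (box(-.025,.025,-.018,.018,zb,.032),ck(1,h),ck(-1,h)):
        hu=cv2.convexHull((((proj(f,b@R.T+[x,y,0])+.5)*S-.5)*16).astype(np.float32)).round().astype(np.int32)
        cv2.fillPoly(im,[hu],1,shift=4)
    return im
P0=[(430,-204,6),(495,-198,10),(562,-180,7),(624,-154,10)]
def run(h,zb,ns,off=.0015,p0=P0):
    res=[]
    # joint windows: all four holders together, other holders masked by their own model
    x0=np.array(p0,float);x0[:,2]=np.radians(x0[:,2])*30
    for it in range(2):
        for i in range(4):
            oth={n:np.maximum.reduce([model(F[n],x0[j],h,zb,off*(1 if n=='scene' else -1)) for j in range(4) if j!=i]) for n in ns}
            def cost(q):
                t=0
                for n in ns:
                    m=model(F[n],q,h,zb,off*(1 if n=='scene' else -1));near=cv2.dilate(m,np.ones((17,17)))
                    k=cv2.dilate(oth[n],np.ones((7,7)))>0
                    t+=((m!=D[n])&(near>0)&~k).sum()/m.sum()
                return t
            r=minimize(cost,x0[i],method='Nelder-Mead',options=dict(maxfev=90,initial_simplex=np.array([x0[i]]*4)+np.array([[0]*3,[5,0,0],[0,5,0],[0,0,3]])))
            x0[i]=r.x
            if it: res.append((*r.x[:2].round(1),round(np.degrees(r.x[2]/30),1),round(r.fun,3)))
    return res
if __name__=='__main__':
    import sys
    for h in(.057,.067,.077):
        for zb in(.014,.020):
            for ns in(['top'],['scene']):
                r=run(h,zb,ns);print(h,zb,ns,round(sum(q[3] for q in r),3),*[tuple(map(float,q)) for q in r])
E
time python3 b.py
```

```text
0.057 0.014 ['top'] 0.332 (428.2, -206.5, 7.4, 0.091) (495.2, -200.3, 10.6, 0.078) (562.6, -182.8, 8.1, 0.078) (625.8, -155.8, 10.8, 0.085)
0.057 0.014 ['scene'] 0.232 (433.4, -206.5, 5.7, 0.111) (496.9, -199.8, 10.0, 0.033) (558.2, -183.5, 9.1, 0.032) (622.3, -156.4, 11.4, 0.056)
0.057 0.02 ['top'] 0.186 (428.1, -206.0, 6.3, 0.051) (494.9, -199.8, 10.1, 0.042) (561.9, -182.1, 7.0, 0.043) (624.8, -155.3, 10.9, 0.05)
0.057 0.02 ['scene'] 0.193 (431.8, -206.0, 6.3, 0.103) (496.1, -200.0, 9.0, 0.023) (562.5, -182.4, 7.6, 0.028) (625.7, -155.4, 10.5, 0.039)
0.067 0.014 ['top'] 0.437 (428.0, -206.5, 6.3, 0.108) (495.2, -200.6, 10.5, 0.1) (561.9, -182.6, 10.1, 0.108) (624.9, -155.3, 10.0, 0.121)
0.067 0.014 ['scene'] 0.251 (433.3, -206.2, 4.9, 0.13) (496.4, -199.9, 8.9, 0.035) (558.6, -183.4, 8.0, 0.029) (622.3, -156.5, 10.5, 0.057)
0.067 0.02 ['top'] 0.273 (427.9, -205.9, 6.2, 0.07) (495.0, -199.9, 9.9, 0.061) (561.4, -182.1, 8.0, 0.068) (624.6, -155.3, 10.9, 0.074)
0.067 0.02 ['scene'] 0.216 (432.0, -205.9, 4.9, 0.128) (495.9, -200.0, 8.8, 0.023) (562.5, -182.3, 8.1, 0.024) (625.7, -155.5, 10.6, 0.041)
0.077 0.014 ['top'] 0.566 (428.0, -206.0, 6.4, 0.129) (495.3, -200.2, 10.5, 0.133) (562.3, -182.7, 9.7, 0.147) (625.1, -155.7, 13.8, 0.157)
0.077 0.014 ['scene'] 0.267 (433.2, -205.9, 5.6, 0.156) (496.9, -199.8, 8.8, 0.037) (558.6, -183.2, 8.7, 0.023) (622.4, -156.4, 10.9, 0.051)
0.077 0.02 ['top'] 0.416 (428.0, -205.9, 6.5, 0.094) (494.7, -199.8, 9.6, 0.097) (561.6, -182.1, 8.2, 0.108) (624.2, -155.2, 11.0, 0.117)
0.077 0.02 ['scene'] 0.242 (432.2, -205.8, 8.1, 0.152) (496.0, -199.8, 9.2, 0.03) (562.7, -182.1, 8.4, 0.022) (626.2, -155.6, 10.4, 0.038)
real	2m3.401s
user	2m3.111s
sys	0m0.912s
```

Overlaying the model on both cameras gives agreeing poses. I have the housing poses in the rack and all four holders. The housings are white and the three browns are excluded. First, move above the 10way.

```bash
cat > to.py <<'E'
import sys,numpy as np
from workcell import bot
s=bot.observe();p=s['position'];yw=s['tool_rot'][2]
print('at',(p*1e3).round(1),np.degrees(s['tool_rot']).round(1),'w',round(s['grip_width']*1e3,1),'q7',s['qpos'][6].round(2),'t',round(s['clock'],2))
from scipy.spatial.transform import Rotation as R
M=R.from_euler('xyz',s['tool_rot'])
for a in sys.argv[1:]:
    x,y,z,w=map(float,a.split(','))
    d=M.inv().apply(np.array([x,y,z])/1e3-p);t=-(w-np.degrees(yw))
    print(a,'->',d.round(4).tolist(),round((t+180)%360-180,1))
E
python3 to.py 480,-100,200,0 452.3,212.5,150,-17
```

```text
at [ 235.7 -578.8  231.3] [-180.     0.    22.2] w 85.4 q7 -0.11 t 0.7
480,-100,200,0 -> [0.4068, -0.3513, 0.0313] 22.2
452.3,212.5,150,-17 -> [0.499, -0.6512, 0.0813] 39.2
```

{"method": "carry_out", "body": {
  "rows": [
    [[0.407, -0.351, 0.03, 22], [0.407, -0.351, 0.03, 22], [0.407, -0.351, 0.03, 22], [0.407, -0.351, 0.03, 22], [0.407, -0.351, 0.03, 22], [0.407, -0.351, 0.03, 22], [0.407, -0.351, 0.03, 22], [0.407, -0.351, 0.03, 22], [0.407, -0.351, 0.03, 22], [0.407, -0.351, 0.03, 22], [0.407, -0.351, 0.03, 22], [0.407, -0.351, 0.03, 22]]
  ],
  "grip": 0.085,
  "grip_force": 30
}}

```text
clock: 1.7
position: [0.4628, -0.1337, 0.2037]
tool_rot: [3.141, -0.001, 0.003]
force: [0.5, -2.0, 0.2]
grip_width: 0.0852
finger_force: 0.0
```

```bash
python3 to.py 452.3,212.5,150,-17
```

```text
at [ 462.8 -133.7  203.7] [ 1.8e+02 -0.0e+00  1.0e-01] w 85.2 q7 -1.46 t 1.7
452.3,212.5,150,-17 -> [-0.0097, -0.3463, 0.0536] 17.1
```

{"method": "carry_out", "body": {
  "rows": [
    [[-0.01, -0.346, 0.054, 17], [-0.01, -0.346, 0.054, 17], [-0.01, -0.346, 0.054, 17], [-0.01, -0.346, 0.054, 17], [-0.01, -0.346, 0.054, 17], [-0.01, -0.346, 0.054, 17], [-0.01, -0.346, 0.054, 17], [-0.01, -0.346, 0.054, 17], [-0.01, -0.346, 0.054, 17], [-0.01, -0.346, 0.054, 17], [-0.01, -0.346, 0.054, 17], [-0.01, -0.346, 0.054, 17]]
  ]
}}

```text
clock: 2.7
position: [0.4512, 0.2098, 0.1495]
tool_rot: [3.141, -0.0, -0.294]
force: [0.1, 0.2, 0.4]
grip_width: 0.0849
finger_force: 0.0
```

```bash
python3 to.py 452.3,212.5,80,-17 452.3,212.5,33,-17;python3 - <<'E'
from workcell import bot
import cv2,numpy as np
i=[bot.grab_frame(n)['pixels'][:,:,::-1] for n in('top','scene')]
cv2.imwrite('pics/g1.png',np.hstack([cv2.resize(i[0][170:330,150:310],None,fx=2.5,fy=2.5),cv2.resize(i[1][150:310,320:480],None,fx=2.5,fy=2.5)]))
E
```

```text
at [451.2 209.8 149.5] [180.   -0.  -16.8] w 84.9 q7 -2.48 t 2.7
452.3,212.5,80,-17 -> [0.0002, -0.0029, 0.0695] 0.2
452.3,212.5,33,-17 -> [0.0002, -0.003, 0.1165] 0.2
```

View pics/g1.png

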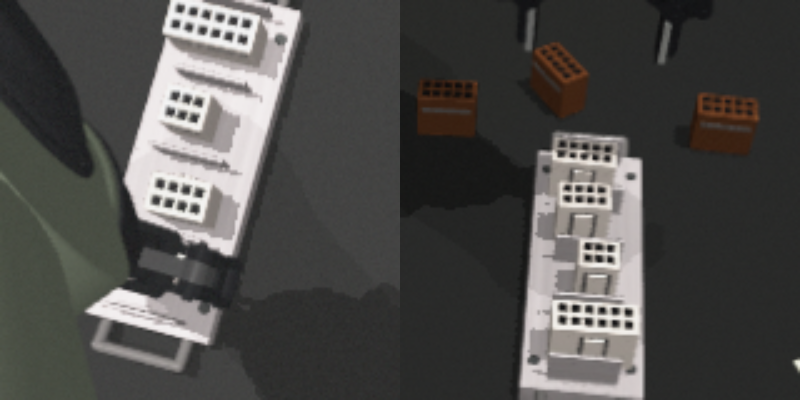

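The fingers (open along the housing's length) stand over the 10way. The scene view at about (585,150) in the crop shows the row unchanged. Descend and grip.

{"method": "carry_out", "body": {
  "rows": [
    [[0, -0.003, 0.03, 0], [0, -0.003, 0.06, 0], [0, -0.003, 0.09, 0], [0, -0.003, 0.105, 0], [0, -0.003, 0.1165, 0], [0, -0.003, 0.1165, 0], [0, -0.003, 0.1165, 0]]
  ]
}}

```text
clock: 3.38
position: [0.4523, 0.2122, 0.0331]
tool_rot: [3.141, 0.0, -0.295]
force: [0.2, 0.2, 0.8]
grip_width: 0.0847
finger_force: 0.0
```

{"method": "carry_out", "body": {
  "rows": [
    [[0, 0, 0, 0], [0, 0, 0, 0], [0, 0, 0, 0], [0, 0, 0, 0], [0, 0, 0, 0], [0, 0, 0, 0], [0, 0, 0, 0], [0, 0, 0, 0]]
  ],
  "grip": 0.03,
  "grip_force": 30
}}

```text
clock: 4.05
position: [0.4526, 0.2133, 0.034]
tool_rot: [-3.141, -0.001, -0.294]
force: [-1.0, -2.1, 9.0]
grip_width: 0.0495
finger_force: 29.9
```

```bash
python3 to.py 452.3,212.5,130,-15
```

```text
at [452.6 213.3  34. ] [-1.799e+02 -1.000e-01 -1.690e+01] w 49.5 q7 -2.49 t 4.05
452.3,212.5,130,-15 -> [0.0, 0.0007, -0.096] -1.9
```

{"method": "carry_out", "body": {
  "rows": [
    [[0, 0, -0.02, 0], [0, 0, -0.05, 0], [0, 0, -0.09, 0], [0, 0, -0.11, 0], [0, 0, -0.11, 0]]
  ]
}}

```text
clock: 4.47
position: [0.454, 0.2141, 0.1477]
tool_rot: [-3.136, -0.005, -0.294]
force: [0.2, 0.4, 0.7]
grip_width: 0.0495
finger_force: 32.3
```

```bash
python3 to.py 625.2,-155.3,140,10.7
```

```text
at [454.  214.1 147.7] [-179.7   -0.3  -16.9] w 49.5 q7 -2.47 t 4.47
625.2,-155.3,140,10.7 -> [0.271, 0.3039, 0.0074] -27.6
```

{"method": "carry_out", "body": {
  "rows": [
    [[0.02, 0.022, 0, -3], [0.045, 0.05, 0, -6], [0.07, 0.08, 0, -9], [0.1, 0.113, 0, -12], [0.13, 0.147, 0.0, -15], [0.16, 0.18, 0.0, -18], [0.19, 0.214, 0, -21], [0.22, 0.247, 0, -24], [0.245, 0.275, 0, -26], [0.262, 0.294, 0, -27], [0.271, 0.304, 0, -27.6], [0.271, 0.304, 0, -27.6]]
  ]
}}

```text
clock: 5.47
position: [0.6237, -0.1609, 0.1425]
tool_rot: [3.14, 0.0, 0.184]
force: [-1.5, -0.3, -0.5]
grip_width: 0.0494
finger_force: 32.4
```

{"method": "carry_out", "body": {
  "rows": [
    [[0, 0, 0, 0], [0, 0, 0, 0], [0, 0, 0, 0]]
  ]
}}

```text
clock: 5.72
position: [0.6232, -0.1549, 0.1431]
tool_rot: [-3.141, -0.0, 0.189]
force: [-0.5, 0.5, -1.1]
grip_width: 0.0496
finger_force: 32.4
```

```bash
python3 to.py 625.2,-155.3,80,10.7 625.2,-155.3,47,10.7;python3 - <<'E'
from workcell import bot
import cv2,numpy as np
from h import *
f=bot.grab_frame('scene');g=bot.grab_frame('top')
s=bot.observe();x,y,z=s['position']
u=proj(f,[[x,y,z+.028]])[0];print(u)
for n,q in(('scene',f),('top',g)):
    print(n,[([round(float(v)) for v in d['position']],round(d['conf'],2)) for d in bot.spot_point(q,'housing_10way')])
print(tops(f,z+.028,[(u,5)]))
cv2.imwrite('pics/g2.png',np.hstack([cv2.resize(f['pixels'][240:400,140:300,::-1],None,fx=2.5,fy=2.5),cv2.resize(g['pixels'][120:280,360:520,::-1],None,fx=2.5,fy=2.5)]))
E
```

```text
at [ 623.2 -154.9  143.1] [-180.    -0.    10.8] w 49.6 q7 -1.33 t 5.72
625.2,-155.3,80,10.7 -> [0.0019, 0.0008, 0.0631] 0.1
625.2,-155.3,47,10.7 -> [0.0019, 0.0008, 0.0961] 0.1
[182.75983926 262.81765761]
scene [([446, 210], 0.76), ([334, 204], 0.68), ([188, 278], 0.64), ([383, 191], 0.62)]
top [([142, 312], 0.67), ([454, 156], 0.66), ([275, 347], 0.59), ([211, 362], 0.58), ([229, 234], 0.44)]
[(5, 10, np.float64(625.0), np.float64(-154.1), np.float64(11.1), np.float64(10.4), np.float64(8.8), np.float64(0.17))]
```

View pics/g2.png

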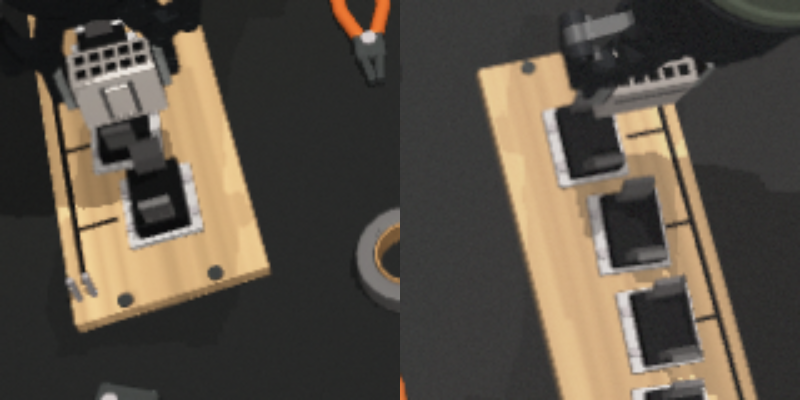

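The housing hangs square in the fingers over holder_4. The scene view shows its top at (183,263) and the fitted pose agrees with the TCP, so lower it.

{"method": "carry_out", "body": {
  "rows": [
    [[0.002, 0.001, 0.02, 0], [0.002, 0.001, 0.045, 0], [0.002, 0.001, 0.065, 0], [0.002, 0.001, 0.078, 0], [0.002, 0.001, 0.087, 0], [0.002, 0.001, 0.093, 0], [0.002, 0.001, 0.096, 0], [0.002, 0.001, 0.097, 0], [0.002, 0.001, 0.097, 0]]
  ]
}}

```text
clock: 6.67
position: [0.6259, -0.157, 0.0466]
tool_rot: [3.141, -0.001, 0.188]
force: [-0.5, 0.4, -0.6]
grip_width: 0.0496
finger_force: 32.3
```

```bash
python3 to.py 625.2,-155.3,46,10.7; python3 - <<'E'
from workcell import bot
s=bot.observe();print(s['force'],s['finger_force'])
E
```

```text
at [ 625.9 -157.    46.6] [180.   -0.   10.8] w 49.6 q7 -1.35 t 6.67
625.2,-155.3,46,10.7 -> [-0.0004, -0.0018, 0.0006] 0.1
[-0.47439278  0.38913765 -0.63073921] 32.34812378883362
```

{"method": "carry_out", "body": {
  "rows": [
    [[0, -0.001, 0.001, 0], [0, -0.001, 0.0015, 0], [0, -0.001, 0.0015, 0]]
  ]
}}

```text
clock: 6.92
position: [0.6259, -0.1564, 0.046]
tool_rot: [3.141, -0.001, 0.187]
force: [-3.6, -0.6, 12.8]
grip_width: 0.05
finger_force: 33.8
```

{"method": "carry_out", "body": {
  "rows": [
    [[0, 0, 0, 0], [0, 0, 0, 0], [0, 0, 0, 0], [0, 0, 0, 0], [0, 0, 0, 0], [0, 0, -0.02, 0], [0, 0, -0.045, 0], [0, 0, -0.075, 0], [0, 0, -0.1, 0], [0, 0, -0.105, 0]]
  ],
  "grip": 0.072
}}

```text
clock: 7.75
position: [0.6271, -0.1563, 0.1538]
tool_rot: [3.14, -0.005, 0.188]
force: [0.1, 0.1, 0.5]
grip_width: 0.0719
finger_force: 0.0
```

```bash
python3 to.py 496.9,201.2,150,-13
```

```text
at [ 627.1 -156.3  153.8] [179.9  -0.3  10.7] w 71.9 q7 -1.33 t 7.75
496.9,201.2,150,-13 -> [-0.0613, -0.3755, 0.0028] 23.7
```

{"method": "carry_out", "body": {
  "rows": [
    [[-0.005, -0.03, 0, 4], [-0.011, -0.068, 0, 8], [-0.017, -0.106, 0, 11], [-0.023, -0.144, 0, 14], [-0.03, -0.182, 0, 17], [-0.036, -0.22, 0, 19], [-0.042, -0.258, 0, 21], [-0.049, -0.296, 0, 22.5], [-0.055, -0.334, 0, 23.7], [-0.06, -0.36, 0, 23.7], [-0.0613, -0.3755, 0.003, 23.7], [-0.0613, -0.3755, 0.003, 23.7]]
  ],
  "grip": 0.075
}}

```text
clock: 8.75
position: [0.4934, 0.2054, 0.1461]
tool_rot: [-3.141, 0.001, -0.221]
force: [1.2, 0.3, -0.3]
grip_width: 0.0749
finger_force: 0.0
```

```bash
python3 - <<'E'
from workcell import bot
from h import *
z=.074
for n,q in(('scene',[.6252+.0015,-.1553]),('top',[.6252-.0015,-.1553])):
    f=bot.grab_frame(n);u=proj(f,[[*q,z]])[0];print(n,tops(f,z,[(u,5)]))
    if n=='scene': print(tops(f,.062,[((394,228),4)]))
E
python3 to.py 496.9,201.2,36,-13
```

```text
scene [(5, 10, np.float64(622.3), np.float64(-156.7), np.float64(10.8), np.float64(-0.0), np.float64(8.8), np.float64(0.12))]
[(4, 6, np.float64(497.9), np.float64(201.7), np.float64(-12.8), np.float64(11.6), np.float64(8.5), np.float64(2.0))]
top [(5, 13, np.float64(624.6), np.float64(-155.8), np.float64(10.4), np.float64(10.8), np.float64(8.8), np.float64(0.07))]
at [494.9 201.7 146.3] [180.    0.  -12.9] w 74.8 q7 -2.34 t 8.85
496.9,201.2,36,-13 -> [0.0021, -0.0, 0.1103] 0.1
```

{"method": "carry_out", "body": {
  "rows": [
    [[0.002, 0, 0.03, 0], [0.002, 0, 0.06, 0], [0.002, 0, 0.085, 0], [0.002, 0, 0.1, 0], [0.002, 0, 0.11, 0], [0.002, 0, 0.11, 0], [0.002, 0, 0.11, 0]]
  ]
}}

```text
clock: 9.43
position: [0.4973, 0.2004, 0.0368]
tool_rot: [3.141, 0.0, -0.227]
force: [-0.4, -0.6, 0.9]
grip_width: 0.0749
finger_force: 0.0
```

{"method": "carry_out", "body": {
  "rows": [
    [[0, 0, 0, 0], [0, 0, 0, 0], [0, 0, 0, 0], [0, 0, 0, 0], [0, 0, 0, 0], [0, 0, 0, 0], [0, 0, 0, 0], [0, 0, 0, 0]]
  ],
  "grip": 0.025
}}

```text
clock: 10.1
position: [0.4976, 0.2012, 0.0375]
tool_rot: [-3.141, -0.001, -0.226]
force: [-1.2, -1.4, 9.4]
grip_width: 0.0394
finger_force: 29.6
```

{"method": "carry_out", "body": {
  "rows": [
    [[0, 0, -0.02, 0], [0, 0, -0.05, 0], [0, 0, -0.09, 0], [0, 0, -0.11, 0], [0, 0, -0.11, 0]]
  ]
}}

```text
clock: 10.52
position: [0.499, 0.2019, 0.1514]
tool_rot: [-3.137, -0.006, -0.226]
force: [1.0, 0.1, 0.2]
grip_width: 0.0397
finger_force: 31.1
```

```bash
python3 to.py 562.2,-182.2,143,7.3
```

```text
at [499.  201.9 151.4] [-179.7   -0.3  -13. ] w 39.7 q7 -2.34 t 10.52
562.2,-182.2,143,7.3 -> [0.1477, 0.3602, 0.0076] -20.3
```

{"method": "carry_out", "body": {
  "rows": [
    [[0.01, 0.025, 0, -3], [0.022, 0.055, 0, -6], [0.037, 0.09, 0, -8], [0.052, 0.127, 0, -10], [0.067, 0.163, 0, -12], [0.082, 0.2, 0, -14], [0.097, 0.236, 0, -16], [0.112, 0.273, 0, -18], [0.127, 0.31, 0, -19], [0.14, 0.34, 0, -20], [0.1477, 0.36, 0.0, -20.3], [0.1477, 0.36, 0.0, -20.3]]
  ]
}}

```text
clock: 11.52
position: [0.5599, -0.1884, 0.1464]
tool_rot: [3.14, 0.0, 0.123]
force: [0.2, 0.4, -0.4]
grip_width: 0.0395
finger_force: 31.2
```

{"method": "carry_out", "body": {
  "rows": [
    [[0, 0, 0, 0], [0, 0, 0, 0], [0, 0, 0, 0]]
  ]
}}

```text
clock: 11.77
position: [0.5604, -0.1815, 0.1466]
tool_rot: [-3.141, -0.0, 0.13]
force: [1.0, 0.0, 0.3]
grip_width: 0.0396
finger_force: 31.2
```

```bash
python3 - <<'E'
from workcell import bot
from h import *
f=bot.grab_frame('scene')
s=bot.observe();x,y,z=s['position'];z+=.0245
u=proj(f,[[x+.0015,y,z]])[0];print(tops(f,z,[(u,4)]))
E
python3 to.py 562.2,-182.2,49.5,7.3
```

```text
[(4, 3, np.float64(561.5), np.float64(-180.4), np.float64(7.0), np.float64(10.8), np.float64(8.7), np.float64(3.16))]
at [ 560.4 -181.5  146.6] [-180.    -0.     7.5] w 39.5 q7 -1.32 t 11.82
562.2,-182.2,49.5,7.3 -> [0.0016, 0.0009, 0.0971] 0.2
```

{"method": "carry_out", "body": {
  "rows": [
    [[0.0015, 0, 0.02, 0], [0.0015, 0, 0.045, 0], [0.0015, 0, 0.065, 0], [0.0015, 0, 0.078, 0], [0.0015, 0, 0.087, 0], [0.0015, 0, 0.093, 0], [0.0015, 0, 0.096, 0], [0.0015, 0, 0.098, 0], [0.0015, 0, 0.098, 0], [0.0015, 0, 0.098, 0]]
  ]
}}

```text
clock: 12.65
position: [0.5624, -0.1827, 0.0495]
tool_rot: [3.141, -0.001, 0.128]
force: [-0.8, 1.5, 5.6]
grip_width: 0.0395
finger_force: 31.9
```

```bash
python3 to.py 562.2,-182.2,49.3,7.3
```

```text
at [ 562.4 -182.7   49.5] [ 1.8e+02 -1.0e-01  7.4e+00] w 39.5 q7 -1.34 t 12.65
562.2,-182.2,49.3,7.3 -> [-0.0001, -0.0005, 0.0002] 0.1
```

Seated, with contact felt. Release.

{"method": "carry_out", "body": {
  "rows": [
    [[0, 0, 0, 0], [0, 0, 0, 0], [0, 0, 0, 0], [0, 0, 0, 0], [0, 0, 0, 0], [0, 0, -0.02, 0], [0, 0, -0.045, 0], [0, 0, -0.075, 0], [0, 0, -0.1, 0], [0, 0, -0.1, 0]]
  ],
  "grip": 0.062
}}

```text
clock: 13.48
position: [0.5638, -0.1833, 0.1532]
tool_rot: [3.139, -0.006, 0.128]
force: [0.9, 0.4, 0.5]
grip_width: 0.0618
finger_force: 0.0
```

```bash
python3 to.py 554.8,198.5,150,-15
```

```text
at [ 563.8 -183.3  153.2] [179.9  -0.3   7.3] w 61.8 q7 -1.32 t 13.48
554.8,198.5,150,-15 -> [0.0398, -0.3798, 0.0025] 22.3
```

{"method": "carry_out", "body": {
  "rows": [
    [[0.003, -0.03, 0, 4], [0.007, -0.068, 0, 8], [0.011, -0.106, 0, 11], [0.015, -0.144, 0, 14], [0.019, -0.182, 0, 17], [0.023, -0.22, 0, 19], [0.027, -0.258, 0, 21], [0.031, -0.296, 0, 22.3], [0.035, -0.334, 0, 22.3], [0.038, -0.362, 0, 22.3], [0.0398, -0.38, 0, 22.3], [0.0398, -0.38, 0, 22.3]]
  ],
  "grip": 0.065
}}

```text
clock: 14.48
position: [0.5516, 0.2042, 0.1481]
tool_rot: [-3.14, 0.001, -0.255]
force: [-1.4, 0.2, 0.1]
grip_width: 0.0649
finger_force: 0.0
```

```bash
python3 - <<'E'
from workcell import bot
from h import *
for n,o in(('scene',.0015),('top',-.0015)):
    f=bot.grab_frame(n);u=[proj(f,[[x+o,y,z]])[0] for x,y,z in((.5622,-.1822,.074),(.5548,.1985,.062),(.6259,-.156,.074))]
    print(n,*[tuple(map(float,t)) for t in tops(f,.074,[(u[0],4),(u[2],5)])+tops(f,.062,[(u[1],3)])])
E
python3 to.py 554.8,198.5,36,-15
```

```text
scene (4.0, 9.0, 563.1, -182.1, 7.3, 10.8, 8.5, 0.1) (5.0, 10.0, 627.6, -155.7, 10.5, 10.8, 8.8, 0.14) (3.0, 3.0, 556.2, 198.3, -13.2, 10.7, 7.8, 2.83)
at [552.3 199.6 148.1] [180.    0.  -14.9] w 64.9 q7 -2.32 t 14.58
554.8,198.5,36,-15 -> [0.0027, 0.0004, 0.1121] 0.1Traceback (most recent call last):
  File "<stdin>", line 5, in <module>
  File "h.py", line 29, in tops
    r=minimize(cost,[*q,a,9.5,9.5],method='Nelder-Mead',options=dict(maxiter=3000,initial_simplex=np.array([[*q,a,9.5,9.5]]*6)+np.vstack([np.zeros(5),np.diag([4,4,5,.6,.6])])))
    res = _minimize_neldermead(fun, x0, args, callback, bounds=bounds,
                               **options)
    fsim[k] = func(sim[k])
              ~~~~^^^^^^^^
    fx = function(np.copy(x), *(wrapper_args + args))
  File "h.py", line 27, in cost
    d=np.hypot(*(M(p)[:,None]-k[None]).transpose(2,0,1)).min(1);return np.minimum(d,4).__pow__(2).sum()
    return umr_minimum(a, axis, None, out, keepdims, initial, where)
ValueError: zero-size array to reduction operation minimum which has no identity
```

{"method": "carry_out", "body": {
  "rows": [
    [[0.0025, 0, 0.03, 0], [0.0025, 0, 0.06, 0], [0.0025, 0, 0.087, 0], [0.0025, 0, 0.102, 0], [0.0025, 0, 0.112, 0], [0.0025, 0, 0.112, 0], [0.0025, 0, 0.112, 0]]
  ]
}}

```text
clock: 15.17
position: [0.5553, 0.1979, 0.0368]
tool_rot: [3.141, -0.0, -0.262]
force: [-0.1, -0.6, 0.8]
grip_width: 0.065
finger_force: 0.0
```

{"method": "carry_out", "body": {
  "rows": [
    [[0, 0, 0, 0], [0, 0, 0, 0], [0, 0, 0, 0], [0, 0, 0, 0], [0, 0, 0, 0], [0, 0, 0, 0], [0, 0, 0, 0], [0, 0, 0, 0]]
  ],
  "grip": 0.015
}}

```text
clock: 15.83
position: [0.5556, 0.1988, 0.0376]
tool_rot: [-3.141, -0.001, -0.261]
force: [-0.4, -0.7, 7.8]
grip_width: 0.0296
finger_force: 29.5
```

{"method": "carry_out", "body": {
  "rows": [
    [[0, 0, -0.02, 0], [0, 0, -0.05, 0], [0, 0, -0.09, 0], [0, 0, -0.11, 0], [0, 0, -0.11, 0]]
  ]
}}

```text
clock: 16.25
position: [0.5572, 0.1995, 0.1518]
tool_rot: [-3.137, -0.006, -0.261]
force: [0.3, 0.1, -0.0]
grip_width: 0.0294
finger_force: 30.2
```

```bash
python3 to.py 495.5,-199.9,143,9.6
```

```text
at [557.2 199.5 151.8] [-179.7   -0.3  -15. ] w 29.4 q7 -2.31 t 16.25
495.5,-199.9,143,9.6 -> [0.0434, 0.4018, 0.0072] -24.6
```

{"method": "carry_out", "body": {
  "rows": [
    [[0.003, 0.025, 0, -3], [0.006, 0.06, 0, -6], [0.01, 0.1, 0, -9], [0.015, 0.14, 0, -12], [0.019, 0.18, 0, -14], [0.024, 0.22, 0, -16], [0.028, 0.26, 0, -18], [0.032, 0.3, 0, -20], [0.036, 0.34, 0, -22], [0.04, 0.375, 0, -24], [0.0434, 0.402, 0.0, -24.6], [0.0434, 0.402, 0.0, -24.6]]
  ]
}}

```text
clock: 17.25
position: [0.4916, -0.2069, 0.1466]
tool_rot: [3.139, 0.001, 0.163]
force: [-0.2, -0.5, -0.6]
grip_width: 0.0293
finger_force: 30.1
```

{"method": "carry_out", "body": {
  "rows": [
    [[0, 0, 0, 0], [0, 0, 0, 0], [0, 0, 0, 0]]
  ]
}}

```text
clock: 17.5
position: [0.4936, -0.1997, 0.1466]
tool_rot: [-3.141, -0.0, 0.17]
force: [-0.3, -0.1, -0.5]
grip_width: 0.029
finger_force: 30.1
```

```bash
python3 - <<'E'
from workcell import bot
from h import *
f=bot.grab_frame('scene')
s=bot.observe();x,y,z=s['position'];z+=.0245
u=proj(f,[[x+.0015,y,z]])[0];print(tops(f,z,[(u,3)]))
E
python3 to.py 495.5,-199.9,49.5,9.6
```

```text
at [ 493.7 -199.7  146.6] [-180.    -0.     9.8] w 29.5 q7 -1.22 t 17.55
495.5,-199.9,49.5,9.6 -> [0.0018, 0.0006, 0.0971] 0.2Traceback (most recent call last):
  File "<stdin>", line 5, in <module>
  File "h.py", line 29, in tops
    r=minimize(cost,[*q,a,9.5,9.5],method='Nelder-Mead',options=dict(maxiter=3000,initial_simplex=np.array([[*q,a,9.5,9.5]]*6)+np.vstack([np.zeros(5),np.diag([4,4,5,.6,.6])])))
    res = _minimize_neldermead(fun, x0, args, callback, bounds=bounds,
                               **options)
    fsim[k] = func(sim[k])
              ~~~~^^^^^^^^
    fx = function(np.copy(x), *(wrapper_args + args))
  File "h.py", line 27, in cost
    d=np.hypot(*(M(p)[:,None]-k[None]).transpose(2,0,1)).min(1);return np.minimum(d,4).__pow__(2).sum()
    return umr_minimum(a, axis, None, out, keepdims, initial, where)
ValueError: zero-size array to reduction operation minimum which has no identity
```

{"method": "carry_out", "body": {
  "rows": [
    [[0.002, 0, 0.02, 0], [0.002, 0, 0.045, 0], [0.002, 0, 0.065, 0], [0.002, 0, 0.078, 0], [0.002, 0, 0.087, 0], [0.002, 0, 0.093, 0], [0.002, 0, 0.096, 0], [0.002, 0, 0.098, 0], [0.002, 0, 0.098, 0], [0.002, 0, 0.098, 0]]
  ]
}}

```text
clock: 18.38
position: [0.4958, -0.2006, 0.0493]
tool_rot: [3.141, -0.001, 0.169]
force: [-0.2, 0.8, 1.5]
grip_width: 0.0295
finger_force: 30.8
```

```bash
python3 to.py 495.5,-199.9,49.5,9.6
```

```text
at [ 495.8 -200.6   49.3] [ 1.8e+02 -1.0e-01  9.7e+00] w 29.5 q7 -1.26 t 18.38
495.5,-199.9,49.5,9.6 -> [-0.0002, -0.0007, -0.0002] 0.1
```

{"method": "carry_out", "body": {
  "rows": [
    [[0, 0, 0.0005, 0], [0, 0, 0.0005, 0], [0, 0, 0.0005, 0], [0, 0, 0.0005, 0], [0, 0, 0.0005, 0], [0, 0, -0.02, 0], [0, 0, -0.045, 0], [0, 0, -0.075, 0], [0, 0, -0.1, 0], [0, 0, -0.1, 0]]
  ],
  "grip": 0.052
}}

```text
clock: 19.22
position: [0.4972, -0.2013, 0.1529]
tool_rot: [3.139, -0.005, 0.168]
force: [1.2, -0.1, 0.4]
grip_width: 0.0522
finger_force: 0.0
```

```bash
python3 to.py 609.7,182.4,150,-13.9
```

```text
at [ 497.2 -201.3  152.9] [179.8  -0.3   9.6] w 52.2 q7 -1.22 t 19.22
609.7,182.4,150,-13.9 -> [0.1752, -0.3595, 0.0029] 23.5
```

{"method": "carry_out", "body": {
  "rows": [
    [[0.013, -0.028, 0, 4], [0.03, -0.062, 0, 8], [0.047, -0.097, 0, 11], [0.064, -0.132, 0, 14], [0.081, -0.167, 0, 17], [0.098, -0.202, 0, 19], [0.115, -0.237, 0, 21], [0.132, -0.272, 0, 23], [0.149, -0.307, 0, 23.5], [0.163, -0.335, 0, 23.5], [0.1752, -0.3595, 0, 23.5], [0.1752, -0.3595, 0, 23.5]]
  ],
  "grip": 0.085
}}

```text
clock: 20.22
position: [0.6077, 0.1899, 0.1479]
tool_rot: [-3.139, 0.001, -0.235]
force: [-0.1, 1.5, -0.7]
grip_width: 0.0846
finger_force: 0.0
```

```bash
python3 - <<'E'
from workcell import bot
from h import *
for n,o in(('scene',.0015),('top',-.0015)):
  f=bot.grab_frame(n)
  for x,y,z,N in((.4955,-.1999,.074,3),(.5622,-.1822,.074,4),(.6259,-.156,.074,5),(.6097,.1824,.062,6)):
    try: print(n,*map(float,tops(f,z,[(proj(f,[[x+o,y,z]])[0],N)])[0]))
    except ValueError: print(n,N,'hidden')
E
python3 to.py 609.7,182.4,36,-13.9
```

```text
scene 3.0 6.0 496.7 -200.0 9.7 10.7 8.0 0.1
scene 4.0 9.0 563.1 -182.1 7.3 10.8 8.5 0.1
scene 5.0 10.0 627.6 -155.7 10.5 10.8 8.8 0.14
scene 6.0 8.0 616.3 181.0 -13.9 0.0 9.0 0.18
top 3.0 6.0 493.2 -199.9 9.5 10.6 7.9 0.11
top 4.0 9.0 559.9 -182.2 7.2 10.9 8.5 0.08
top 5.0 11.0 624.6 -155.8 10.4 10.8 8.8 0.09
top 6 hidden
at [607.3 184.3 147.9] [180.    0.  -13.7] w 85.3 q7 -2.23 t 20.32
609.7,182.4,36,-13.9 -> [0.0028, 0.0012, 0.1119] 0.2
```

{"method": "carry_out", "body": {
  "rows": [
    [[0.0025, 0, 0.03, 0], [0.0025, 0, 0.06, 0], [0.0025, 0, 0.087, 0], [0.0025, 0, 0.102, 0], [0.0025, 0, 0.112, 0], [0.0025, 0, 0.112, 0], [0.0025, 0, 0.112, 0]]
  ]
}}

```text
clock: 20.9
position: [0.6103, 0.1819, 0.0369]
tool_rot: [3.141, -0.0, -0.242]
force: [-0.1, -0.3, 0.6]
grip_width: 0.0846
finger_force: 0.0
```

{"method": "carry_out", "body": {
  "rows": [
    [[0, 0, 0, 0], [0, 0, 0, 0], [0, 0, 0, 0], [0, 0, 0, 0], [0, 0, 0, 0], [0, 0, 0, 0], [0, 0, 0, 0], [0, 0, 0, 0]]
  ],
  "grip": 0.045
}}

```text
clock: 21.57
position: [0.6108, 0.1827, 0.0379]
tool_rot: [-3.141, -0.002, -0.242]
force: [-1.3, -1.5, 7.1]
grip_width: 0.0594
finger_force: 31.4
```

{"method": "carry_out", "body": {
  "rows": [
    [[0, 0, -0.02, 0], [0, 0, -0.05, 0], [0, 0, -0.09, 0], [0, 0, -0.11, 0], [0, 0, -0.11, 0]]
  ]
}}

```text
clock: 21.98
position: [0.6125, 0.1833, 0.1524]
tool_rot: [-3.137, -0.007, -0.242]
force: [0.8, 0.1, -1.5]
grip_width: 0.0594
finger_force: 33.7
```

```bash
python3 to.py 430,-206,143,6
```

```text
at [612.5 183.3 152.4] [-179.7   -0.4  -13.9] w 59.4 q7 -2.23 t 21.98
430,-206,143,6 -> [-0.084, 0.4217, 0.007] -19.9
```

{"method": "carry_out", "body": {
  "rows": [
    [[-0.005, 0.025, 0, -3], [-0.012, 0.06, 0, -6], [-0.02, 0.1, 0, -9], [-0.028, 0.14, 0, -11], [-0.036, 0.18, 0, -13], [-0.044, 0.22, 0, -15], [-0.052, 0.26, 0, -16], [-0.06, 0.3, 0, -17], [-0.068, 0.34, 0, -18], [-0.076, 0.38, 0, -19], [-0.082, 0.41, 0.0, -20], [-0.084, 0.422, 0.0, -20]]
  ]
}}

```text
clock: 22.98
position: [0.4252, -0.2112, 0.147]
tool_rot: [3.14, 0.0, 0.104]
force: [0.1, -0.1, -0.6]
grip_width: 0.0593
finger_force: 33.6
```

{"method": "carry_out", "body": {
  "rows": [
    [[0, 0, 0, 0], [0, 0, 0, 0], [0, 0, 0, 0], [0, 0, 0, 0]]
  ]
}}

```text
clock: 23.32
position: [0.4282, -0.2059, 0.1466]
tool_rot: [-3.141, -0.0, 0.109]
force: [0.4, -0.3, -0.5]
grip_width: 0.0596
finger_force: 33.6
```

```bash
python3 to.py 428.7,-206,49.5,6.3;  python3 - <<'E'
from workcell import bot
import cv2,numpy as np
i=[bot.grab_frame(n)['pixels'][:,:,::-1] for n in('top','scene')]
cv2.imwrite('pics/g3.png',np.hstack([cv2.resize(i[0][160:320,390:550],None,fx=2.5,fy=2.5),cv2.resize(i[1][180:340,110:270],None,fx=2.5,fy=2.5)]))
E
```

```text
at [ 428.2 -205.9  146.6] [-180.    -0.     6.3] w 59.6 q7 -1.22 t 23.32
428.7,-206,49.5,6.3 -> [0.0004, 0.0002, 0.0971] -0.0
```

View pics/g3.png

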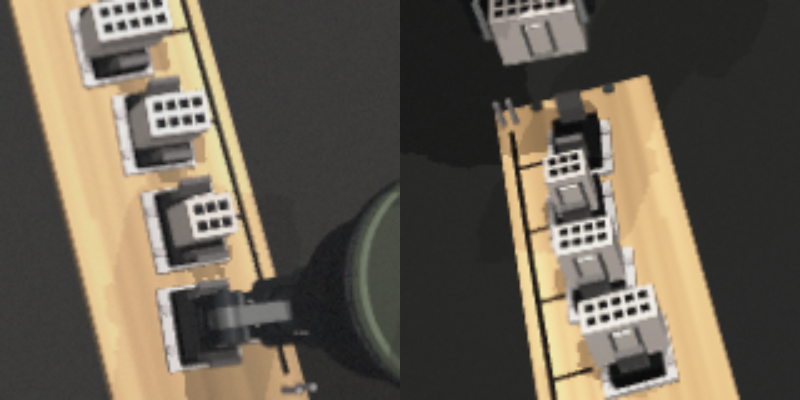

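The crops show 10way, 8way and 6way standing in holders 4, 3 and 2, with the 12way held clear of holder_1. Lower it.

{"method": "carry_out", "body": {
  "rows": [
    [[0.0005, 0, 0.02, 0], [0.0005, 0, 0.045, 0], [0.0005, 0, 0.065, 0], [0.0005, 0, 0.078, 0], [0.0005, 0, 0.087, 0], [0.0005, 0, 0.093, 0], [0.0005, 0, 0.096, 0], [0.0005, 0, 0.098, 0], [0.0005, 0, 0.098, 0], [0.0005, 0, 0.098, 0]]
  ]
}}

```text
clock: 24.25
position: [0.4285, -0.2068, 0.0494]
tool_rot: [3.141, -0.001, 0.108]
force: [-2.0, 3.9, 7.3]
grip_width: 0.0594
finger_force: 35.1
```

```bash
python3 to.py 428.7,-206,49.5,6.3
```

```text
at [ 428.5 -206.8   49.4] [180.   -0.    6.2] w 59.4 q7 -1.26 t 24.25
428.7,-206,49.5,6.3 -> [0.0003, -0.0008, -0.0001] -0.1
```

{"method": "carry_out", "body": {
  "rows": [
    [[0, 0, 0, 0], [0, 0, 0, 0], [0, 0, 0, 0], [0, 0, 0, 0], [0, 0, 0, 0], [0, 0, -0.02, 0], [0, 0, -0.045, 0], [0, 0, -0.075, 0], [0, 0, -0.11, 0], [0, -0.06, -0.13, 0], [0, -0.1, -0.13, 0], [0, -0.14, -0.13, 0]]
  ],
  "grip": 0.082
}}

```text
clock: 25.25
position: [0.415, -0.0843, 0.1792]
tool_rot: [3.141, -0.002, 0.105]
force: [1.4, 1.4, -0.4]
grip_width: 0.082
finger_force: 0.0
```

{"method": "carry_out", "body": {
  "rows": [
    [[0, -0.1, 0, 0], [0, -0.1, 0, 0], [0, -0.1, 0, 0], [0, -0.1, 0, 0], [0, -0.1, 0, 0], [0, -0.1, 0, 0]]
  ]
}}

```text
clock: 25.75
position: [0.4043, 0.0136, 0.1779]
tool_rot: [3.141, 0.0, 0.107]
force: [-0.8, -0.5, 0.5]
grip_width: 0.0821
finger_force: 0.0
```

```bash
python3 - <<'E'
from workcell import bot
from h import *
for n,o in(('scene',.0015),('top',-.0015)):
  f=bot.grab_frame(n)
  for x,y,z,N in((.4287,-.206,.074,6),(.4955,-.1999,.074,3),(.5622,-.1822,.074,4),(.6259,-.156,.074,5)):
    try: print(n,*map(float,tops(f,z,[(proj(f,[[x+o,y,z]])[0],N)])[0]))
    except ValueError: print(n,N,'hidden')
s=bot.observe();print(s['position'],s['force'])
E
```

```text
scene 6.0 12.0 429.5 -206.2 5.8 10.9 9.0 0.22
scene 3.0 6.0 496.7 -200.0 9.7 10.7 8.0 0.1
scene 4.0 9.0 563.1 -182.1 7.2 10.8 8.5 0.09
scene 5.0 10.0 627.6 -155.7 10.5 10.8 8.8 0.13
top 6 hidden
top 3 hidden
top 4.0 6.0 559.6 -181.8 7.8 11.2 8.8 2.47
top 5.0 10.0 629.9 -154.8 10.5 -0.0 8.8 0.06
[0.40429063 0.01325397 0.1778442 ] [-0.01149836 -0.92759402 -0.18613178]
```

All four match their holders' poses, so I'm handing the job in.

```bash
python3 -c "
from workcell import bot
print(bot.job_done())"
```

```text
the job is handed in; nothing more can be done
None
```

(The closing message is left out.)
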